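Back the glue press off by one turn

TASK

The glue has set: open the small blue screw press by exactly one full turn of its hand wheel, clockwise seen from above, so that its red handle stands at the yellow index pointer again. Push the wheel round by its upright handle with the fingertips, pressing gently and never gripping it, then move clear; leave the amber in the press and the things standing round it where they are.

Things in the scene. Friction and masses are not known exactly. Their poses are not given: they have to be found in the camera images.
- hub (a point): point on the vertical axis of the hand wheel of the blue bench screw press, at the height of the wheel's rim centre line, 138 mm above the table. The press is bolted down (base 120 x 170 mm, cross beam 118 mm high on two columns); x and y axes are the press's own: the index pointer lies at its -x side, the columns at its +y and -y sides
- index (a point): top of the yellow tip of the fixed index pointer, 137 mm above the table, 83 mm from the wheel axis, just outside the rim (18 x 10 mm; it stands no higher than the rim). The handle starts beside it
- handle: the upright red handle of the hand wheel: a round grip that spins freely on its pin (origin on its axis, half-way up) 20 mm in diameter and 46 mm tall, its foot 145 mm and its top 191 mm above the table, 60 mm from the wheel axis. It turns with the wheel. The dark steel wheel (four spokes) has a rim 136 mm over all whose top is 144 mm above the table; the hub and screw end in its middle reach 160 mm at the start and 166 mm after one turn
- wheel (a joint): angle of the hand wheel: 0 at the start (handle at the index pointer), grows clockwise seen from above, 6.283 after one full turn; stops at -0.12 and 9.4. Stiff: it turns with about 4 N at the handle and stays where it is left
- plate (a joint): rise of the steel pressing plate below the beam, driven by the wheel, 0.006 m a turn
- glued_amber: brown amber lump 28 x 36 x 17 mm lying loose on the anvil below the pressing plate; origin at its underside
- vial: corked glass vial, 19 mm in diameter, 48 mm tall, standing loose beside the press's base; origin at its underside
- glue_bottle: white glue bottle with a red tip, 34 mm in diameter, 86 mm tall, standing loose between robot and press; origin at its underside
- loupe_jar: clear jar with a white lid, 63 mm in diameter, 50 mm tall, standing loose beyond the press; origin at its underside

How it is judged:
On the way:
1. the fingers are pushing the wheel by its handle between a quarter and three quarters of a turn (value of joint wheel between 1.57 and 4.71 rad and contact force between the fingers and handle above 0.5 N), for 0.05 s.
At the end, for the whole second after the job is handed in: The wheel rests exactly one turn clockwise from its start (within 0.17 rad, about 10 mm at the handle), the plate is raised by more than 5.5 mm, the amber has moved less than 10 mm and the vial, bottle and jar less than 20 mm (value of joint wheel between 6.113 and 6.453 rad and velocity of joint wheel between -0.05 and 0.05 rad/s and value of joint plate above 0.0055 m and distance of glued_amber from where it was at the start of the episode below 0.01 m and distance of each of vial, glue_bottle, loupe_jar from where it was at the start of the episode below 0.02 m); the robot touches nothing.
It fails at once if the glued amber was disturbed (distance of glued_amber from where it was at the start of the episode above 0.015 m).
It fails at once if the vial was disturbed (distance of vial from where it was at the start of the episode above 0.03 m).
It fails at once if the glue bottle was disturbed (distance of glue_bottle from where it was at the start of the episode above 0.03 m).
It fails at once if the loupe jar was disturbed (distance of loupe_jar from where it was at the start of the episode above 0.03 m).
It fails at once if the wheel was gripped or pushed roughly (over 30 N on it) (contact force between the fingers and wheel above 30 N).
It also fails if it takes over 58 s, if anything falls off the work surface, if the arm or the gripper's body presses on something with over 40 N, if the wrist force passes 120 N, or if a joint passes its speed limit or range.

ROBOT

A 7-joint arm with a two-finger parallel gripper is mounted at the origin on a cart in front of the work surface, level with it; the furniture and walls round the work are solid. World frame = base frame: x ahead of the robot, y to its left, z up, the work surface at z = 0. Lengths are in m, angles in rad, forces in N, time in s.
With the tool pointing down it reaches from about 0.425 to 0.925 m from the base axis. Payload 6.8 kg.
Tool frame: the origin (TCP) lies on the centre line of the jaws, within the pads' length; the fingertips stand 19 mm ahead of it and the grasp point (between the pads) is the TCP (r.tip_extent is the y of the fingertips in the tool frame, in m); y points along the fingers, z is the direction in which the jaws open and shut, and the axes are right-handed (so a half turn about y gives the same grasp; the last joint's range is limited). The gripper opens to 85 mm and grips with 20 to 120 N. Pads are 22 mm wide; open, the fingers measure 114 mm over their backs; the gripper's body (76 mm by 85 mm) begins 54 mm behind the grasp point. The pads swing forward as they close: fully open they stand 13 mm farther back than shut.
Start: joints at [-0.108, 0.477, 0.022, 1.555, -0.011, 1.109, -0.083], TCP at [0.675, 0, 0.25] pointing down, gripper open.
Joint ranges: [-2.96, 2.96], [-0.34, 2.1], [-1.41, 1.46], [0.24, 2.44], [-1.37, 4.51], [0.17, 1.92], [-2.96, 2.96]. Speed limits (rad/s): [2.39, 2.39, 3.14, 3.14, 3.14, 3.14, 3.14].

INTERFACE

Orientations are given as a rotation vector (axis times angle).
In Python, from bench import r gives the robot as it stands. The module is installed in compiled form; this text tells all that it offers.
- The arm moves only by the tool jog_arm, never from a script. Its argument "motion" is a list of rows, each a list of 3 entries, a list of its own where there are three numbers: the opening, from 0 (shut) to 1 (fully open), then the shift along the tool's x, y, z in m, then the turn, a rotation vector about the tool's x, y, z in degrees. A call has 1 to 10 rows; each row shifts and turns the commanded pose from where the row before left it, along the tool's axes as they then stand; what a row does not reach is not made up. A row lasts 1/12 s, in which the tool goes at most 41.7 mm and 7.16 degrees, less where a joint would pass 70% of its speed; a pose out of reach is approached as far as the arm can. A call with a gripper value outside its range is refused whole. The fingers move at their own pace and stop on an object; "force" is the grip in N (left out, the last holds). Time passes only in rows, so rows that do not move let the fingers close. It gives the time, the measured TCP pose, the force and the opening at its end, in the units of the state.
- r.get_obs(): the state, without advancing time (a new reading comes with each control period).
- r.grab_frame(name): name is "scene" or "side" or "wrist"; returns a dict with "image" (400x640x3 uint8, red, green, blue), "range_z" (400x640 float32, m along the optical axis (not along the pixel's ray), 0 where there is no reading), "fx", "fy", "cx", "cy" (pixels), "xyz" and "orientation" of the camera in the world. Camera axes: x right, y down, z forward; pixel columns grow to the right and rows downward; lengths in m; the calibration is good to about 2 mm. A picture is of the moment at which its call begins.
- r.hand_in(): hands the job in, once; it reports no verdict.
The state is a dict: "clock": time; "joints": joint angles; "qvel": joint speeds; "tau": joint torques, N m; "tcp_pos": TCP position; "orientation": TCP orientation; "contact_force": force on the tool from outside, world axes, zero at the start; "moment": the same for the moment, N m; "grip_width": finger opening in m.
Only numpy, scipy, OpenCV 4.12 (cv2) and the standard library are available. Lean on these libraries where they do the work, as an engineer would, in place of code of your own. Each camera call takes 0.05 s, during which the arm holds its last target.

## Working session

There is one attempt and no reset: what is moved stays moved. The work goes in short steps, Python scripts to look and compute and a tool call to move; the robot and the scene stay as the last step left them, time stands still between calls to the robot, and variables do not carry over. Pictures are saved under pics/ and viewed, and the job is handed in when it is done.

Besides the shell and the picture viewer there is one more tool, called after "Call:" as name(argument=value, ...) on one line, values as JSON. jog_arm: Moves the arm, as the interface text tells. Its arguments: {"type":"object","properties":{"motion":{"type":"array","items":{"type":"array"}},"force":{"type":"number"}},"required":["motion"]}

```bash
mkdir -p pics; python3 - <<'E'
from bench import r
import cv2,numpy as np
o=r.get_obs();print({k:np.round(v,3) for k,v in o.items()}, r.tip_extent)
for n in ["scene","side","wrist"]:
    f=r.grab_frame(n);cv2.imwrite(f"pics/{n}0.png",f["image"][:,:,::-1]);np.savez(f"{n}0.npz",**f)
    print(n,f["fx"],f["fy"],f["cx"],f["cy"],f["xyz"],f["orientation"])
E
```

```text
{'clock': np.float64(0.0), 'joints': array([-0.108,  0.478,  0.022,  1.556, -0.012,  1.109, -0.083]), 'qvel': array([-0.001, -0.   ,  0.   ,  0.   , -0.001,  0.   ,  0.001]), 'tau': array([-1.0000e-03, -5.9644e+01,  1.6080e+00, -2.8119e+01,  1.2000e-02,
        9.0000e-03,  0.0000e+00]), 'tcp_pos': array([0.674, 0.   , 0.249]), 'orientation': array([-1.211,  1.21 , -1.208]), 'contact_force': array([-1.149, -0.225, -0.093]), 'moment': array([0.027, 0.066, 0.039]), 'grip_width': np.float64(0.085)} 0.019
scene 398.87784619694423 398.87784619694423 327.98495897911624 198.04705127762315 [ 0.39065877 -0.53342265  0.8626508 ] [-2.54478911  0.51045805 -0.15686432]
side 407.7690129572795 407.7690129572795 326.01435331777094 200.13136753438468 [0.4541406  0.60392878 0.52357411] [-0.15791285  2.63082195 -1.55769283]
wrist 341.5944043344645 341.5944043344645 322.1515550037192 197.466464791873 [0.67543368 0.0721066  0.37317012] [ 2.85507144e+00  1.56144279e-03 -2.56467086e-03]
```

View pics/scene0.png

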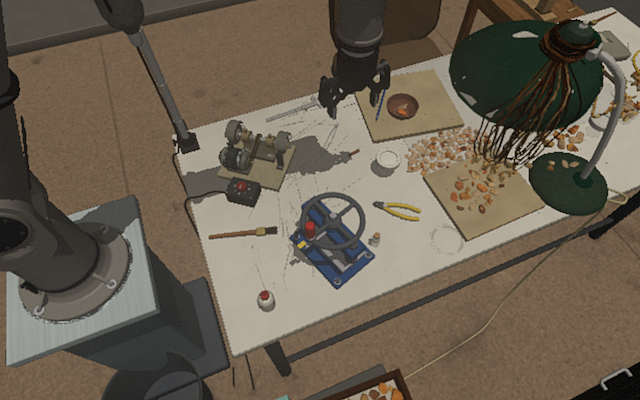

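View pics/side0.png

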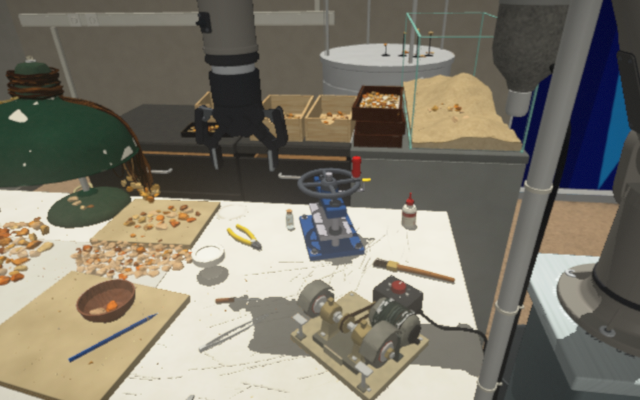

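View pics/wrist0.png

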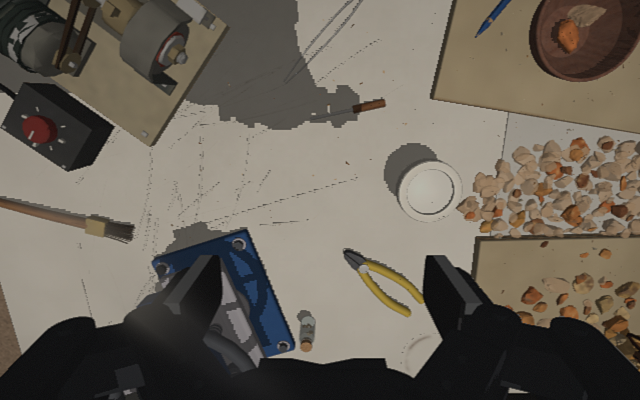

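The scene view shows the press at about (335,240), with the red handle at (311,229) and the yellow index at (302,244). The bottle is at (266,298), the vial at (375,240) and the jar at (387,160). Next I'll measure these positions.

```bash
cat > h.py <<'E'
import numpy as np,cv2
from scipy.spatial.transform import Rotation as R
from scipy.optimize import least_squares
def cloud(f):
    z=np.asarray(f["range_z"],float);v,u=np.mgrid[:400,:640]
    p=np.stack([(u-f["cx"])/f["fx"]*z,(v-f["cy"])/f["fy"]*z,z],-1)
    w=p@R.from_rotvec(f["orientation"]).as_matrix().T+f["xyz"]
    w[z<=0]=np.nan
    return w
def masks(f):
    hsv=cv2.cvtColor(np.ascontiguousarray(f["image"]),cv2.COLOR_RGB2HSV)
    H,S,V=[hsv[...,i].astype(int) for i in range(3)]
    return dict(red=((H<6)|(H>174))&(S>150)&(V>70),yellow=(H>20)&(H<33)&(S>140)&(V>120),dark=(V<120)&(S<150),blue=(H>100)&(H<125)&(S>120))
def circ(p):
    s=least_squares(lambda q:np.hypot(p[:,0]-q[0],p[:,1]-q[1])-q[2],[p[:,0].mean(),p[:,1].mean(),.06],loss="soft_l1",f_scale=.003);return s.x
E
python3 - <<'E'
from h import *
for n in ["scene","side"]:
    f=np.load(n+"0.npz");w=cloud(f);m=masks(f)
    box=(w[...,0]>.35)&(w[...,0]<.75)&(w[...,1]>-.4)&(w[...,1]<0.05)
    z=w[...,2]
    print(n,"table z",np.nanmedian(z[box&(abs(z)<.02)]))
    for c in["red","yellow"]:
        k=(m[c]&box&(z>.02)).astype(np.uint8)
        N,l,st,ce=cv2.connectedComponentsWithStats(k)
        for i in range(1,N):
            q=w[l==i]
            if len(q)>5: print(c,len(q),ce[i].round(1),np.median(q,0).round(4),q.min(0).round(3),q.max(0).round(3))
    k=box&(z>.135)&(z<.150)&~m["red"]&~m["yellow"]
    q=w[k];c=circ(q); 
    d=np.hypot(q[:,0]-c[0],q[:,1]-c[1])
    q2=q[(d>.045)&(d<.085)];print("wheel",len(q),c,len(q2),circ(q2), np.percentile(d,[50,95,99]), np.median(q2[:,2]))
    k=(box&(z>.03)&(z<.2)).astype(np.uint8)
    N,l,st,ce=cv2.connectedComponentsWithStats(k)
    for i in range(1,N):
        q=w[l==i]
        if len(q)>15: print("blob",len(q),ce[i].round(1),np.median(q,0).round(3),q.min(0).round(3),q.max(0).round(3))
E
```

```text
scene table z 0.00014197779577795888
red 8 [237.9 185. ] [0.4027 0.0445 0.0535] [0.401 0.038 0.052] [0.408 0.048 0.055]
red 61 [309.5 225.4] [ 0.5011 -0.1953  0.1909] [ 0.493 -0.202  0.054] [ 0.533 -0.125  0.194]
red 19 [264.8 296. ] [ 0.3787 -0.2489  0.0679] [ 0.371 -0.254  0.064] [ 0.385 -0.244  0.07 ]
yellow 35 [301.1 244.4] [ 0.4789 -0.2013  0.137 ] [ 0.471 -0.207  0.135] [ 0.487 -0.195  0.14 ]
wheel 1435 [ 0.55603433 -0.17659411  0.05853503] 1039 [ 0.55536422 -0.17736623  0.06121615] [0.058874   0.06624164 0.06803823] 0.14270287180712016
blob 16 [377.  163.2] [ 0.749 -0.021  0.046] [ 0.748 -0.031  0.037] [ 0.75  -0.013  0.054]
blob 465 [243.2 191.3] [0.412 0.031 0.04 ] [ 0.365 -0.001  0.03 ] [0.452 0.05  0.057]
blob 3212 [331.8 230.9] [ 0.55  -0.194  0.137] [ 0.468 -0.259  0.04 ] [ 0.624 -0.095  0.194]
blob 62 [375.5 237.4] [ 0.653 -0.207  0.042] [ 0.647 -0.213  0.03 ] [ 0.665 -0.197  0.049]
blob 239 [265.  299.3] [ 0.376 -0.251  0.05 ] [ 0.36  -0.262  0.03 ] [ 0.393 -0.229  0.087]
side table z -0.00012848845904334105
red 150 [356.  165.9] [ 0.4989 -0.1848  0.1739] [ 0.491 -0.199  0.149] [ 0.508 -0.181  0.191]
red 29 [409.6 200.7] [ 0.3764 -0.2377  0.0675] [ 0.369 -0.246  0.063] [ 0.383 -0.234  0.076]
yellow 23 [365.7 179.7] [ 0.4776 -0.1966  0.1362] [ 0.469 -0.21   0.133] [ 0.486 -0.191  0.138]
wheel 1003 [ 0.55511306 -0.16924209  0.05907964] 746 [ 0.55476964 -0.16849297  0.0611346 ] [0.05963064 0.06547031 0.067119  ] 0.14160111272470716
blob 2890 [332.  199.7] [ 0.546 -0.152  0.123] [ 0.469 -0.24   0.03 ] [ 0.622 -0.088  0.191]
blob 227 [409.5 208.2] [ 0.376 -0.234  0.048] [ 0.359 -0.247  0.03 ] [ 0.392 -0.223  0.086]
blob 61 [289.5 213.9] [ 0.653 -0.197  0.039] [ 0.645 -0.21   0.03 ] [ 0.661 -0.189  0.048]
blob 38 [222.7 256.4] [ 0.748 -0.014  0.045] [ 0.745 -0.029  0.035] [ 0.75  -0.006  0.051]
blob 498 [396.  286.9] [0.416 0.039 0.04 ] [0.364 0.001 0.03 ] [0.452 0.05  0.055]
```

```bash
python3 - <<'E'
from h import *
from bench import r
o=r.get_obs();print(R.from_rotvec(o["orientation"]).as_matrix().round(3))
hs=np.array([.555,-.173]); ix=np.array([.4785,-.1995])
for h in ([.499,-.191],):
    print(np.degrees(np.arctan2(*(np.array(h)-hs)[::-1])),np.hypot(*(h-hs)))
print(np.degrees(np.arctan2(*(ix-hs)[::-1])),np.hypot(*(ix-hs)))
for n in["scene","side"]:
    w=cloud(np.load(n+"0.npz"));k=(w[...,2]>.2)&(abs(w[...,0]-.56)<.3)&(abs(w[...,1]+.17)<.3)
    q=w[k];print(len(q), q.min(0),q.max(0)) 
    q=q[(q[:,2]<.6)&(q[:,1]<-.1)];print(len(q),q.min(0) if len(q) else 0)
# pointer/handle plane-cast rays centroids
E
```

```text
[[-0.    -0.001  1.   ]
 [-1.    -0.    -0.   ]
 [ 0.    -1.    -0.001]]
-162.18111108547723 0.058821764679411026
-160.89364699422802 0.08095986660068068
5191 [ 0.300232   -0.04749854  0.24410993] [0.7487139  0.12999196 0.52142425]
0 0
9028 [ 0.59907964 -0.02733916  0.24368759] [0.74776132 0.0459941  0.49987616]
0 0
```

Call:
jog_arm(motion=[[0,[0,0,0],[0,0,0]],[0,[0,0,0],[0,0,0]],[0,[0,0,0],[0,0,0]]], force=20)

```text
clock: 0.4
tcp_pos: [0.6749, 0.0, 0.2502]
orientation: [-1.209, 1.209, -1.209]
contact_force: [0.1, -0.4, -0.4]
grip_width: 0.0518
```

Call:
jog_arm(motion=[[0,[0.023,0,-0.016],[0,0,0]],[0,[0.023,0,-0.016],[0,0,0]],[0,[0.023,0,-0.016],[0,0,0]],[0,[0.023,0,-0.016],[0,0,0]],[0,[0.023,0,-0.016],[0,0,0]],[0,[0.023,0,-0.016],[0,0,0]],[0,[0.023,0,-0.016],[0,0,0]],[0,[0.023,0,-0.016],[0,0,0]],[0,[0.023,0,-0.016],[0,0,0]],[0,[0.023,0,-0.016],[0,0,0]]])

```text
clock: 1.23
tcp_pos: [0.5141, -0.231, 0.2505]
orientation: [-1.209, 1.209, -1.209]
contact_force: [0.7, -0.4, -1.1]
grip_width: 0.0001
```

Call:
jog_arm(motion=[[0,[0,0,0],[0,0,0]],[0,[0,0.01,0],[0,0,0]],[0,[0,0.01,0],[0,0,0]],[0,[0,0,0],[0,0,0]],[0,[0,0,0],[0,0,0]]])

```text
clock: 1.65
tcp_pos: [0.5151, -0.2284, 0.229]
orientation: [-1.211, 1.21, -1.206]
contact_force: [-0.7, 0.7, 0.5]
grip_width: -0.0003
```

```bash
python3 - <<'E'
from h import *
from bench import r
print(r.tip_extent,r.get_obs()["grip_width"])
out=[]
for n,(u,v) in {"scene":(310,225),"side":(355,170),"wrist":(320,240)}.items():
    f=r.grab_frame(n);np.savez(f"{n}1.npz",**f)
    w=cloud(f)
    if n!="wrist":
        k=(w[...,2]>.15)&(w[...,2]<.30)&(abs(w[...,0]-.515)<.1)&(abs(w[...,1]+.22)<.1)&~masks(f)["red"]
        q=w[k]
        for a in np.arange(.15,.3,.01):
            s=q[(q[:,2]>=a)&(q[:,2]<a+.01)]
            if len(s)>3: print(n,round(a,2),len(s),s.min(0).round(3),s.max(0).round(3))
        c=f["image"][max(0,v-75):v+75,u-100:u+100];out.append(cv2.resize(c,(400,300)))
    else: cv2.imwrite("pics/w1.png",f["image"][:,:,::-1])
cv2.imwrite("pics/m1.png",np.hstack(out)[:,:,::-1])
E
```

```text
0.019 -0.0002869620406188313
scene 0.15 19 [ 0.491 -0.205  0.152] [ 0.508 -0.195  0.16 ]
scene 0.16 26 [ 0.491 -0.203  0.161] [ 0.509 -0.193  0.17 ]
scene 0.17 8 [ 0.492 -0.204  0.17 ] [ 0.501 -0.199  0.177]
scene 0.21 18 [ 0.504 -0.241  0.212] [ 0.528 -0.236  0.22 ]
scene 0.22 41 [ 0.502 -0.242  0.22 ] [ 0.529 -0.227  0.23 ]
scene 0.23 38 [ 0.502 -0.241  0.231] [ 0.529 -0.233  0.24 ]
scene 0.24 28 [ 0.502 -0.242  0.24 ] [ 0.525 -0.233  0.25 ]
scene 0.25 67 [ 0.484 -0.244  0.251] [ 0.548 -0.228  0.26 ]
scene 0.26 167 [ 0.478 -0.244  0.26 ] [ 0.554 -0.222  0.27 ]
scene 0.27 118 [ 0.466 -0.247  0.27 ] [ 0.563 -0.222  0.28 ]
scene 0.28 153 [ 0.461 -0.248  0.28 ] [ 0.57  -0.224  0.29 ]
scene 0.29 185 [ 0.454 -0.248  0.29 ] [ 0.577 -0.218  0.3  ]
side 0.15 48 [ 0.488 -0.19   0.15 ] [ 0.562 -0.165  0.16 ]
side 0.16 6 [ 0.491 -0.19   0.16 ] [ 0.557 -0.173  0.17 ]
side 0.17 5 [ 0.489 -0.191  0.172] [ 0.491 -0.186  0.179]
side 0.18 6 [ 0.489 -0.195  0.181] [ 0.508 -0.188  0.19 ]
side 0.21 32 [ 0.502 -0.224  0.211] [ 0.526 -0.216  0.22 ]
side 0.22 57 [ 0.501 -0.233  0.22 ] [ 0.526 -0.215  0.23 ]
side 0.23 57 [ 0.501 -0.227  0.231] [ 0.526 -0.215  0.239]
side 0.24 60 [ 0.501 -0.238  0.24 ] [ 0.528 -0.215  0.25 ]
side 0.25 105 [ 0.484 -0.235  0.25 ] [ 0.545 -0.213  0.26 ]
side 0.26 174 [ 0.476 -0.24   0.26 ] [ 0.553 -0.212  0.27 ]
side 0.27 148 [ 0.468 -0.246  0.27 ] [ 0.561 -0.21   0.28 ]
side 0.28 179 [ 0.459 -0.24   0.28 ] [ 0.569 -0.208  0.29 ]
side 0.29 250 [ 0.453 -0.238  0.29 ] [ 0.575 -0.208  0.3  ]
```

View pics/m1.png

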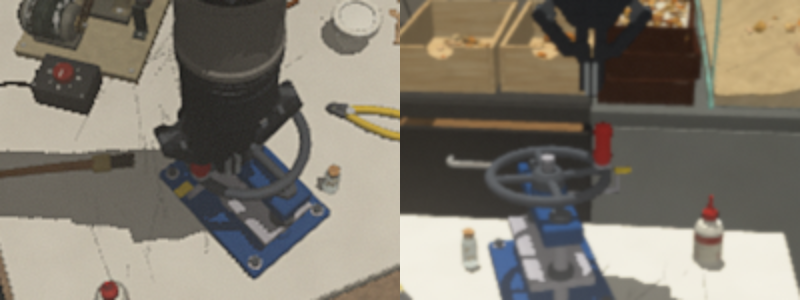

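View pics/w1.png

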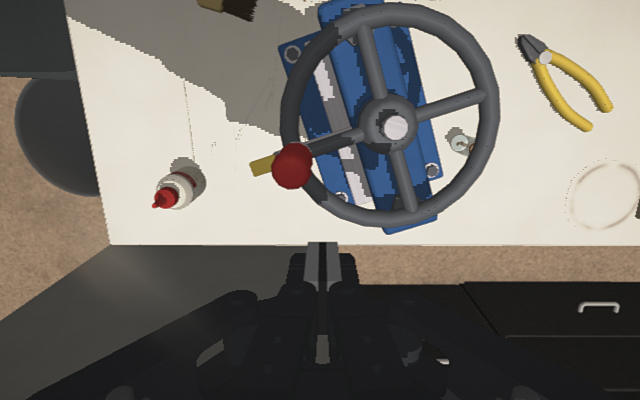

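The wrist view shows the hub at (395,127), the handle top at (292,166) and the shut fingers at (322,245), clear of the wheel. I'll refine the hub and handle positions from this view before descending.

```bash
python3 - <<'E'
from h import *
f=np.load("wrist1.npz");w=cloud(f)
q=w[(w[...,2]>.136)&(w[...,2]<.15)&(abs(w[...,0]-.555)<.09)&(abs(w[...,1]+.173)<.09)&~masks(f)["red"]]
d=np.hypot(q[:,0]-.555,q[:,1]+.173);c=circ(q[(d>.05)&(d<.08)]);print("rim",c)
q=w[masks(f)["red"]&(w[...,2]>.188)&(w[...,2]<.2)];print("handle top",len(q),circ(q),(q.min(0)+q.max(0))/2)
q=w[masks(f)["yellow"]&(w[...,2]>.12)&(w[...,2]<.15)];print("idx",len(q),q.min(0),q.max(0))
q=w[(w[...,2]>.157)&(w[...,2]<.163)&(abs(w[...,0]-.555)<.02)&(abs(w[...,1]+.173)<.02)];print("hub top",(q.min(0)+q.max(0))/2)
E
```

```text
rim [ 0.55622874 -0.17292316  0.06034056]
handle top 996 [ 0.50072447 -0.19155811  0.00594625] [ 0.50054426 -0.1917023   0.1903822 ]
idx 298 [ 0.4696406  -0.20562397  0.13572381] [ 0.48536232 -0.1924093   0.1390341 ]
hub top [ 0.55709368 -0.17312685  0.1592011 ]
```

Call:
jog_arm(motion=[[0,[0,0.013,0],[0,0,0]],[0,[0,0.013,0],[0,0,0]],[0,[0,0.013,0],[0,0,0]],[0,[0,0.013,0],[0,0,0]],[0,[0,0,0],[0,0,0]]])

```text
clock: 2.22
tcp_pos: [0.514, -0.2291, 0.1763]
orientation: [-1.211, 1.212, -1.206]
contact_force: [-0.7, 0.3, -0.1]
grip_width: 0.0002
```

```bash
cat >> h.py <<'E'
HUB=np.array([.5565,-.173]);T0=198.3
def lagwheel(p,hx=.0135,hy=.012,rh=.01):
    # wheel angle (deg cw) at which handle touches box centred p, handle ahead (cw)
    a=np.degrees(np.arctan2(*(np.array(p)-HUB)[::-1]))
    for l in np.arange(5,50,.1):
        h=HUB+.059*np.array([np.cos(np.radians(a-l)),np.sin(np.radians(a-l))])
        e=np.abs(h-p)-[hx,hy]
        if np.hypot(*np.maximum(e,0))>=rh: return (a-l),l
def plan(p0,a_from,a_to,step,rad=.064):
    # print rows in tool axes, mm
    p=np.round(np.array(p0),3);n=max(1,int(round((a_from-a_to)/step)))
    for i in range(1,n+1):
        a=np.radians(a_from+(a_to-a_from)*i/n)
        t=np.round(HUB+rad*np.array([np.cos(a),np.sin(a)]),3)
        d=t-p;p=t
        print([0,[round(-d[1],3),0,round(d[0],3)],[0,0,0]],end=", \n" if i%10==0 else ", ")
    print()
E
python3 - <<'E'
from h import *
from bench import r
o=r.get_obs();p=o["tcp_pos"];print(p,np.degrees(np.arctan2(*(p[:2]-HUB)[::-1]))%360,np.hypot(*(p[:2]-HUB)),o["contact_force"])
plan([.515,-.230],228,228-40,4)
plan(HUB+.064*np.array([np.cos(np.radians(188)),np.sin(np.radians(188))]),188,-130,4)
for a in range(230,-145,-15):
    q=HUB+.064*np.array([np.cos(np.radians(a)),np.sin(np.radians(a))]);print(a,np.round(lagwheel(q)[1],1),end=" ")
E
```

```text
[ 0.51399319 -0.22914376  0.17625404] 232.87039702466237 0.07041982207875191 [-0.67797778  0.26452305 -0.08447436]
[0, [np.float64(-0.013), 0, np.float64(-0.005)], [0, 0, 0]], [0, [np.float64(-0.003), 0, np.float64(-0.003)], [0, 0, 0]], [0, [np.float64(-0.003), 0, np.float64(-0.002)], [0, 0, 0]], [0, [np.float64(-0.004), 0, np.float64(-0.003)], [0, 0, 0]], [0, [np.float64(-0.004), 0, np.float64(-0.002)], [0, 0, 0]], [0, [np.float64(-0.004), 0, np.float64(-0.002)], [0, 0, 0]], [0, [np.float64(-0.004), 0, np.float64(-0.002)], [0, 0, 0]], [0, [np.float64(-0.004), 0, np.float64(-0.001)], [0, 0, 0]], [0, [np.float64(-0.005), 0, np.float64(-0.001)], [0, 0, 0]], [0, [np.float64(-0.004), 0, np.float64(-0.001)], [0, 0, 0]], 

[0, [np.float64(-0.005), 0, np.float64(0.0)], [0, 0, 0]], [0, [np.float64(-0.004), 0, np.float64(0.0)], [0, 0, 0]], [0, [np.float64(-0.004), 0, np.float64(0.0)], [0, 0, 0]], [0, [np.float64(-0.005), 0, np.float64(0.0)], [0, 0, 0]], [0, [np.float64(-0.004), 0, np.float64(0.001)], [0, 0, 0]], [0, [np.float64(-0.004), 0, np.float64(0.001)], [0, 0, 0]], [0, [np.float64(-0.00
[... 3914 characters left out ...]
.float64(-0.0), 0, np.float64(-0.004)], [0, 0, 0]], [0, [np.float64(-0.002), 0, np.float64(-0.004)], [0, 0, 0]], [0, [np.float64(-0.001), 0, np.float64(-0.005)], [0, 0, 0]], [0, [np.float64(-0.002), 0, np.float64(-0.004)], [0, 0, 0]], [0, [np.float64(-0.002), 0, np.float64(-0.004)], [0, 0, 0]], [0, [np.float64(-0.002), 0, np.float64(-0.003)], [0, 0, 0]], [0, [np.float64(-0.002), 0, np.float64(-0.004)], [0, 0, 0]], [0, [np.float64(-0.003), 0, np.float64(-0.004)], [0, 0, 0]], 

230 22.8 215 20.6 200 20.2 185 21.2 170 24.2 155 26.0 140 24.4 125 22.1 110 21.6 95 22.7 80 25.4 65 25.7 50 22.8 35 20.6 20 20.2 5 21.2 -10 24.2 -25 26.0 -40 24.4 -55 22.1 -70 21.6 -85 22.7 -100 25.4 -115 25.7 -130 22.8
```

Call:
jog_arm(motion=[[0,[-0.006,0,-0.002],[0,0,0]],[0,[-0.005,0,-0.003],[0,0,0]],[0,[-0.003,0,-0.001],[0,0,0]],[0,[-0.003,0,-0.003],[0,0,0]],[0,[-0.003,0,-0.002],[0,0,0]],[0,[-0.004,0,-0.002],[0,0,0]],[0,[-0.003,0,-0.002],[0,0,0]]])

```text
clock: 2.8
tcp_pos: [0.5005, -0.2036, 0.1792]
orientation: [-1.208, 1.208, -1.212]
contact_force: [1.5, -4.2, 2.9]
grip_width: -0.0001
```

```bash
cat > st.py <<'E'
from h import *
from bench import r
o=r.get_obs();p=o["tcp_pos"];d=p[:2]-HUB;print(p.round(4),np.degrees(np.arctan2(*d[::-1])).round(1),np.hypot(*d).round(4),o["contact_force"].round(1),[np.round(x,1) for x in lagwheel(p[:2])])
f=r.grab_frame("wrist");w=cloud(f);k=masks(f)["red"]&(w[...,2]>.15)&(w[...,2]<.21)&(np.hypot(w[...,0]-HUB[0],w[...,1]-HUB[1])<.09)
q=w[k]
if len(q)>20:
    q=q[q[:,2]>np.percentile(q[:,2],98)-.004]
    c=(q.min(0)+q.max(0))/2;print("handle",len(q),c.round(4),"angle",np.degrees(np.arctan2(*(c[:2]-HUB)[::-1])).round(1))
E
python3 st.py
```

```text
[ 0.5005 -0.2036  0.1792] -151.4 0.0638 [ 1.5 -4.2  2.9] [np.float64(-171.7), np.float64(20.3)]
handle 1743 [ 0.498  -0.1816  0.1905] angle -171.6
```

Call:
jog_arm(motion=[[0,[-0.004,0,-0.002],[0,0,0]],[0,[-0.004,0,-0.002],[0,0,0]],[0,[-0.004,0,-0.001],[0,0,0]],[0,[-0.005,0,-0.001],[0,0,0]],[0,[-0.004,0,-0.001],[0,0,0]],[0,[-0.005,0,0],[0,0,0]],[0,[-0.004,0,0],[0,0,0]],[0,[-0.004,0,0],[0,0,0]],[0,[-0.005,0,0],[0,0,0]],[0,[-0.004,0,0.001],[0,0,0]]])

```text
clock: 3.68
tcp_pos: [0.493, -0.1592, 0.1778]
orientation: [-1.21, 1.211, -1.208]
contact_force: [-2.3, -2.8, 2.2]
grip_width: 0.0001
```

```bash
python3 st.py
```

```text
[ 0.493  -0.1592  0.1778] 167.8 0.065 [-2.3 -2.8  2.2] [np.float64(143.1), np.float64(24.7)]
handle 1754 [ 0.5067 -0.14    0.1904] angle 146.4
```

Call:
jog_arm(motion=[[0,[-0.004,0,0.001],[0,0,0]],[0,[-0.005,0,0.001],[0,0,0]],[0,[-0.004,0,0.002],[0,0,0]],[0,[-0.004,0,0.002],[0,0,0]],[0,[-0.004,0,0.002],[0,0,0]],[0,[-0.003,0,0.003],[0,0,0]],[0,[-0.004,0,0.002],[0,0,0]],[0,[-0.003,0,0.003],[0,0,0]],[0,[-0.003,0,0.003],[0,0,0]],[0,[-0.003,0,0.004],[0,0,0]]])

```text
clock: 4.57
tcp_pos: [0.5163, -0.122, 0.1777]
orientation: [-1.21, 1.211, -1.207]
contact_force: [-4.2, -1.8, -1.6]
grip_width: -0.0002
```

```bash
python3 st.py
```

```text
[ 0.5163 -0.122   0.1777] 128.2 0.0649 [-4.2 -1.8 -1.6] [np.float64(106.3), np.float64(21.9)]
handle 1402 [ 0.5404 -0.1141  0.1965] angle 105.3
```

Call:
jog_arm(motion=[[0,[-0.003,0,0.003],[0,0,0]],[0,[-0.002,0,0.004],[0,0,0]],[0,[-0.002,0,0.004],[0,0,0]],[0,[-0.002,0,0.004],[0,0,0]],[0,[-0.002,0,0.004],[0,0,0]],[0,[-0.001,0,0.004],[0,0,0]],[0,[-0.001,0,0.005],[0,0,0]],[0,[-0.001,0,0.004],[0,0,0]],[0,[0,0,0.005],[0,0,0]],[0,[0,0,0.004],[0,0,0]]])

```text
clock: 5.45
tcp_pos: [0.5587, -0.1086, 0.1783]
orientation: [-1.209, 1.209, -1.209]
contact_force: [-4.2, 0.2, -2.4]
grip_width: -0.0001
```

```bash
python3 st.py
```

```text
[ 0.5587 -0.1086  0.1783] 88.1 0.0644 [-4.2  0.2 -2.4] [np.float64(64.2), np.float64(23.9)]
handle 130 [ 0.5812 -0.1093  0.1873] angle 68.8
```

Call:
jog_arm(motion=[[0,[0,0,0.004],[0,0,0]],[0,[0.001,0,0.005],[0,0,0]],[0,[0.001,0,0.004],[0,0,0]],[0,[0.001,0,0.005],[0,0,0]],[0,[0.001,0,0.004],[0,0,0]],[0,[0.002,0,0.004],[0,0,0]],[0,[0.002,0,0.004],[0,0,0]],[0,[0.002,0,0.004],[0,0,0]],[0,[0.003,0,0.003],[0,0,0]],[0,[0.003,0,0.004],[0,0,0]]])

```text
clock: 6.33
tcp_pos: [0.5994, -0.1253, 0.1785]
orientation: [-1.209, 1.209, -1.209]
contact_force: [-2.4, 3.3, 0.7]
grip_width: 0.0004
```

```bash
python3 st.py
```

```text
[ 0.5994 -0.1253  0.1785] 48.0 0.0642 [-2.4  3.3  0.7] [np.float64(25.8), np.float64(22.2)]
handle 31 [ 0.6019 -0.145   0.189 ] angle 31.6
```

Call:
jog_arm(motion=[[0,[0.003,0,0.003],[0,0,0]],[0,[0.003,0,0.003],[0,0,0]],[0,[0.004,0,0.003],[0,0,0]],[0,[0.003,0,0.002],[0,0,0]],[0,[0.004,0,0.002],[0,0,0]],[0,[0.004,0,0.002],[0,0,0]],[0,[0.004,0,0.002],[0,0,0]],[0,[0.004,0,0.002],[0,0,0]],[0,[0.004,0,0.001],[0,0,0]],[0,[0.005,0,0.001],[0,0,0]]])

```text
clock: 7.22
tcp_pos: [0.6203, -0.1631, 0.1784]
orientation: [-1.209, 1.209, -1.209]
contact_force: [-1.1, 4.9, 1.4]
grip_width: 0.0001
```

```bash
python3 st.py
```

```text
[ 0.6203 -0.1631  0.1784] 8.8 0.0646 [-1.1  4.9  1.4] [np.float64(-11.9), np.float64(20.7)]
handle 25 [ 0.6209 -0.1709  0.2074] angle 1.9
```

Call:
jog_arm(motion=[[0,[0.004,0,0],[0,0,0]],[0,[0.005,0,0],[0,0,0]],[0,[0.004,0,0],[0,0,0]],[0,[0.005,0,0],[0,0,0]],[0,[0.004,0,-0.001],[0,0,0]],[0,[0.004,0,-0.001],[0,0,0]],[0,[0.005,0,-0.001],[0,0,0]],[0,[0.004,0,-0.001],[0,0,0]],[0,[0.004,0,-0.002],[0,0,0]],[0,[0.004,0,-0.002],[0,0,0]]])

```text
clock: 8.1
tcp_pos: [0.612, -0.2059, 0.1784]
orientation: [-1.209, 1.209, -1.209]
contact_force: [1.6, 5.2, 1.4]
grip_width: 0.0002
```

```bash
python3 st.py; python3 - <<'E'
from h import *
from bench import r
f=r.grab_frame("scene");cv2.imwrite("pics/s2.png",cv2.resize(f["image"][150:320,220:440],(770,595))[:,:,::-1])
E
```

```text
[ 0.612  -0.2059  0.1784] -30.7 0.0645 [1.6 5.2 1.4] [np.float64(-56.2), np.float64(25.5)]
handle 69 [ 0.5905 -0.2129  0.179 ] angle -49.6
```

View pics/s2.png

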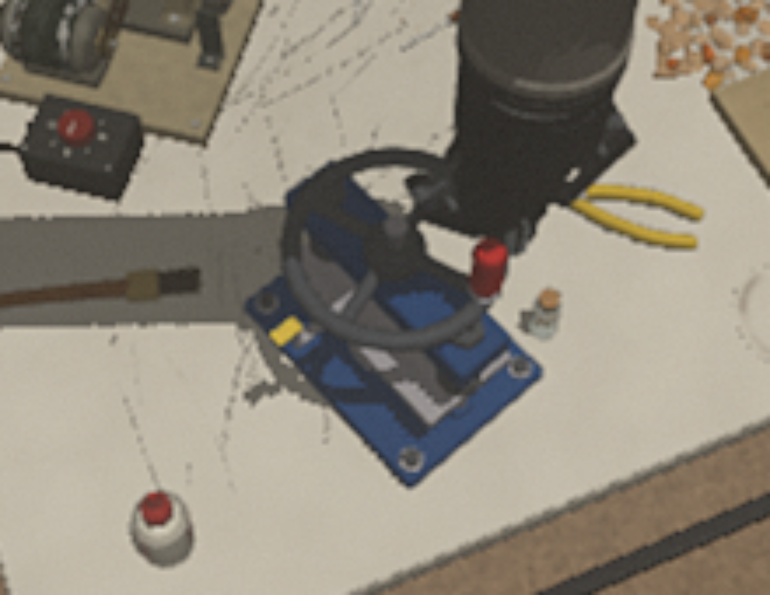

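The scene view shows the handle at (490,265) in the crop, just ahead of the fingers, and the vial and bottle standing untouched. I'll continue.

Call:
jog_arm(motion=[[0,[0.003,0,-0.003],[0,0,0]],[0,[0.004,0,-0.002],[0,0,0]],[0,[0.003,0,-0.003],[0,0,0]],[0,[0.003,0,-0.003],[0,0,0]],[0,[0.003,0,-0.004],[0,0,0]],[0,[0.003,0,-0.003],[0,0,0]],[0,[0.003,0,-0.004],[0,0,0]],[0,[0.002,0,-0.004],[0,0,0]],[0,[0.002,0,-0.004],[0,0,0]],[0,[0.001,0,-0.004],[0,0,0]]])

```text
clock: 9.03
tcp_pos: [0.5775, -0.2336, 0.1783]
orientation: [-1.209, 1.209, -1.21]
contact_force: [3.2, 1.3, -1.0]
grip_width: -0.0001
```

```bash
python3 st.py
```

```text
[ 0.5775 -0.2336  0.1783] -70.9 0.0641 [ 3.2  1.3 -1. ] [np.float64(-92.5), np.float64(21.6)]
handle 792 [ 0.5545 -0.2274  0.1977] angle -92.1
```

Call:
jog_arm(motion=[[0,[0.002,0,-0.004],[0,0,0]],[0,[0.001,0,-0.005],[0,0,0]],[0,[0,0,-0.004],[0,0,0]],[0,[0.001,0,-0.004],[0,0,0]],[0,[0,0,-0.005],[0,0,0]],[0,[0,0,-0.004],[0,0,0]],[0,[-0.001,0,-0.005],[0,0,0]],[0,[0,0,-0.004],[0,0,0]],[0,[-0.002,0,-0.004],[0,0,0]],[0,[-0.001,0,-0.005],[0,0,0]]])

```text
clock: 9.92
tcp_pos: [0.5334, -0.2336, 0.1784]
orientation: [-1.21, 1.209, -1.21]
contact_force: [3.0, -2.8, -0.6]
grip_width: -0.0
```

```bash
python3 st.py; python3 - <<'E'
from h import *
plan(HUB+.064*np.array([np.cos(np.radians(-112)),np.sin(np.radians(-112))]),-112,-141,3)
E
```

```text
[ 0.5334 -0.2336  0.1784] -110.8 0.0648 [ 3.  -2.8 -0.6] [np.float64(-136.4), np.float64(25.6)]
handle 1730 [ 0.5168 -0.2169  0.1905] angle -132.2
[0, [np.float64(-0.001), 0, np.float64(-0.003)], [0, 0, 0]], [0, [np.float64(-0.001), 0, np.float64(-0.003)], [0, 0, 0]], [0, [np.float64(-0.002), 0, np.float64(-0.003)], [0, 0, 0]], [0, [np.float64(-0.002), 0, np.float64(-0.003)], [0, 0, 0]], [0, [np.float64(-0.002), 0, np.float64(-0.003)], [0, 0, 0]], [0, [np.float64(-0.002), 0, np.float64(-0.002)], [0, 0, 0]], [0, [np.float64(-0.002), 0, np.float64(-0.003)], [0, 0, 0]], [0, [np.float64(-0.002), 0, np.float64(-0.002)], [0, 0, 0]], [0, [np.float64(-0.002), 0, np.float64(-0.002)], [0, 0, 0]], [0, [np.float64(-0.003), 0, np.float64(-0.002)], [0, 0, 0]],
```

Call:
jog_arm(motion=[[0,[-0.001,0,-0.003],[0,0,0]],[0,[-0.001,0,-0.003],[0,0,0]],[0,[-0.002,0,-0.003],[0,0,0]],[0,[-0.002,0,-0.003],[0,0,0]],[0,[-0.002,0,-0.003],[0,0,0]],[0,[-0.002,0,-0.002],[0,0,0]],[0,[-0.002,0,-0.003],[0,0,0]],[0,[-0.002,0,-0.002],[0,0,0]],[0,[0,0,0],[0,0,0]]])

```text
clock: 10.72
tcp_pos: [0.5113, -0.2185, 0.1783]
orientation: [-1.21, 1.21, -1.208]
contact_force: [0.6, -1.7, 0.4]
grip_width: 0.0001
```

```bash
python3 st.py
```

```text
[ 0.5113 -0.2185  0.1783] -134.8 0.0641 [ 0.6 -1.7  0.4] [np.float64(-156.6), np.float64(21.8)]
handle 1755 [ 0.5027 -0.1973  0.1904] angle -155.7
```

Call:
jog_arm(motion=[[0,[-0.002,0,-0.001],[0,0,0]],[0,[-0.002,0,-0.001],[0,0,0]],[0,[-0.002,0,-0.001],[0,0,0]],[0,[0,0,0],[0,0,0]],[0,[0,0,0],[0,0,0]]])

```text
clock: 11.18
tcp_pos: [0.5086, -0.2128, 0.1782]
orientation: [-1.21, 1.21, -1.209]
contact_force: [-0.6, -3.1, 1.8]
grip_width: 0.0002
```

```bash
python3 st.py
```

```text
[ 0.5086 -0.2128  0.1782] -140.3 0.0623 [-0.6 -3.1  1.8] [np.float64(-162.5), np.float64(22.2)]
handle 1763 [ 0.5004 -0.1915  0.1906] angle -161.7
```

The handle is back at its starting point. I'll back off, rise and check.

Call:
jog_arm(motion=[[0,[0.006,0,0.002],[0,0,0]],[0,[0.01,0,0.003],[0,0,0]],[0,[0.006,0,0],[0,0,0]],[0,[0,-0.02,0],[0,0,0]],[0,[0,-0.025,0],[0,0,0]],[0,[0,-0.025,0],[0,0,0]],[0,[0.01,-0.02,0],[0,0,0]],[0,[0,0,0],[0,0,0]],[0,[0,0,0],[0,0,0]],[0,[0,0,0],[0,0,0]]])

```text
clock: 12.07
tcp_pos: [0.5135, -0.2449, 0.2673]
orientation: [-1.209, 1.211, -1.208]
contact_force: [-0.1, -0.1, -0.2]
grip_width: -0.0001
```

```bash
python3 st.py; python3 - <<'E'
from h import *
from bench import r
out=[]
for n in["scene","side"]:
    f=r.grab_frame(n);w=cloud(f);z=w[...,2]
    for nm,c in dict(bottle=(.376,-.245),vial=(.654,-.203),jar=(.765,-.02)).items():
        f0=np.load(n+"0.npz")
        for g in (f0,f):
            ww=cloud(g);k=(np.hypot(ww[...,0]-c[0],ww[...,1]-c[1])<.05)&(ww[...,2]>.025)&(ww[...,2]<.1)
            print(n,nm,np.nanmedian(ww[k],0).round(4),k.sum())
    v,u=(235,335) if n=="scene" else (205,335)
    out.append(cv2.resize(f["image"][v-75:v+75,u-100:u+100],(400,300)))
cv2.imwrite("pics/m3.png",np.hstack(out)[:,:,::-1])
cv2.imwrite("pics/w3.png",r.grab_frame("wrist")["image"][:,:,::-1])
E
```

```text
[ 0.5135 -0.2449  0.2673] -120.9 0.0838 [-0.1 -0.1 -0.2] [np.float64(-125.9), np.float64(5.0)]
handle 734 [ 0.5009 -0.1917  0.1904] angle -161.4
scene bottle [ 0.3765 -0.2518  0.0502] 247
scene bottle [ 0.3767 -0.2517  0.0499] 247
scene vial [ 0.6531 -0.2068  0.0398] 71
scene vial [ 0.653  -0.2069  0.0399] 68
scene jar [ 0.7769 -0.0235  0.049 ] 447
scene jar [ 0.7771 -0.0232  0.0491] 447
side bottle [ 0.3761 -0.2339  0.0466] 250
side bottle [ 0.376  -0.2338  0.0474] 253
side vial [ 0.6517 -0.1973  0.0366] 78
side vial [ 0.6516 -0.1968  0.0371] 79
side jar [ 0.7749 -0.0093  0.0487] 650
side jar [ 0.7747 -0.0096  0.0487] 651
```

View pics/m3.png

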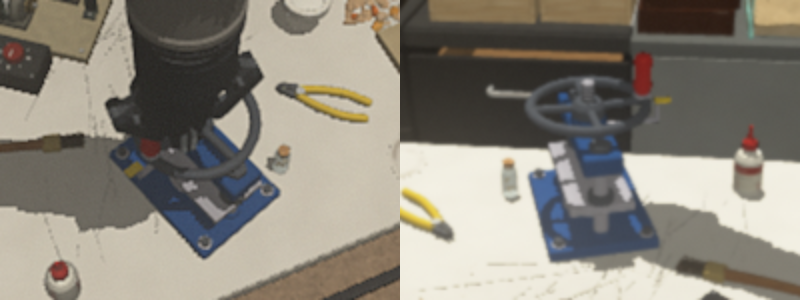

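View pics/w3.png

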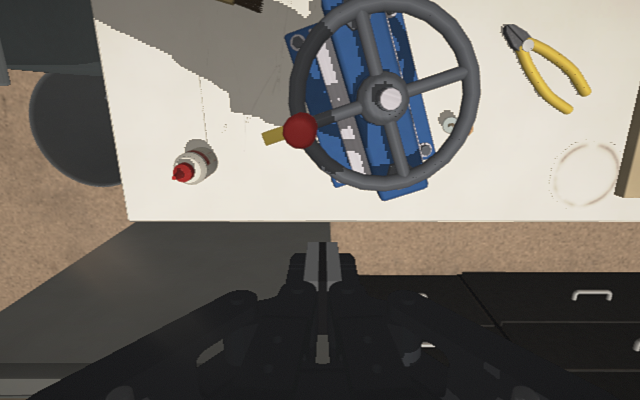

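The wrist view shows the handle at (299,130), standing at the yellow index at (273,135). The fingers are clear, and the vial, bottle and jar haven't moved.

```bash
python3 -c "
from bench import r
print(r.hand_in())"
```

```text
the job is handed in; nothing more can be done
None
```

I opened the press by one full clockwise turn, pushing the handle round with the shut fingertips and never gripping it. Then I backed off, rose clear and handed the job in at about 12 s of the 58 s allowed.

- **Wheel:** in the last check the handle stood at (0.501, -0.192), within about 1 mm and 0.5° of its starting place, beside the yellow index. I followed it round by camera and contact force. For roughly a third of a turn on the far side the fingers hid it from the wrist camera; there I relied on the force, and a scene picture soon after showed it just ahead of the fingers.
- **Force:** readings at the end of each move stayed around 2–5.5 N. I did not read the force between those points.
- **Things standing round:** the vial, bottle and jar showed less than 1 mm of shift in both views.
- **Not checked:** I did not measure the amber or the plate's rise; they follow only from the turn. I never touched anything below the wheel.
- **At the end:** the robot was clear of everything, with about 0 N on the tool. No check failed.

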